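# Close the canisters with their own lids

### The job

Three open white canisters stand on the worktop, and their three wooden knobbed lids lie about among other round things. Put each lid on the canister of its own size, fully home and level on the rim; set it down rather than dropping it. Leave the canisters standing about where they are and do not shift the tape roll or the egg cup, and keep the arm clear of the wall cabinets that hang over the back of the worktop.

Things in the scene. Friction and masses are not known exactly. Their poses are not given: they have to be found in the camera images.
- lid_small: small one of three round pale wooden lids, knob up: disc 60 mm across, 8 mm thick; under it a tapering plug 10 mm deep (46 mm across at the top, 34 at its foot); on it a cylindrical knob 22 mm across, 26 mm high. Origin: centre of the plug's foot (on the worktop at the start), z up: disc z = 10 to 18 mm, knob 18 to 44 mm. 0.03 to 0.16 kg; yaw is free.
- lid_medium: medium one of three round pale wooden lids, knob up: disc 80 mm across, 8 mm thick; under it a tapering plug 10 mm deep (66 mm across at the top, 54 at its foot); on it a cylindrical knob 22 mm across, 26 mm high. Origin: centre of the plug's foot (on the worktop at the start), z up: disc z = 10 to 18 mm, knob 18 to 44 mm. 0.03 to 0.16 kg; yaw is free.
- lid_large: large one of three round pale wooden lids, knob up: disc 100 mm across, 8 mm thick; under it a tapering plug 10 mm deep (86 mm across at the top, 74 at its foot); on it a cylindrical knob 22 mm across, 26 mm high. Origin: centre of the plug's foot (on the worktop at the start), z up: disc z = 10 to 18 mm, knob 18 to 44 mm. 0.03 to 0.16 kg; yaw is free.
- canister_small: small one of three round open white ceramic canisters, loose on the worktop: 60 mm across, 60 mm high, walls 5 mm, mouth 50 mm. Origin: centre of its underside, z up. Its lid is the one with the 60 mm disc; seated, the disc lies on the rim and the lid's origin is 50 mm above the canister's. 0.35 to 1 kg.
- canister_medium: medium one of three round open white ceramic canisters, loose on the worktop: 80 mm across, 68 mm high, walls 5 mm, mouth 70 mm. Origin: centre of its underside, z up. Its lid is the one with the 80 mm disc; seated, the disc lies on the rim and the lid's origin is 58 mm above the canister's. 0.35 to 1 kg.
- canister_large: large one of three round open white ceramic canisters, loose on the worktop: 100 mm across, 76 mm high, walls 5 mm, mouth 90 mm. Origin: centre of its underside, z up. Its lid is the one with the 100 mm disc; seated, the disc lies on the rim and the lid's origin is 66 mm above the canister's. 0.35 to 1 kg.
- tape_roll: bystander: roll of tan adhesive tape lying flat, a ring 91 mm across and 25 mm high with an open middle. Origin: centre of its underside. (Farther back, wall cabinets and corner shelves hang 0.54 m above the worktop, from world x = 0.58 m on, at y below 0.26 m.)
- egg_cup: bystander: turned wooden egg cup, 47 mm across and 58 mm high, standing. Origin: centre of its underside.
Mind the look-alikes: they are no part of the job. What is shaped like the canister_medium but purple is not meant.

How it is judged (in metres and radians):
At the end, for the whole second after the job is handed in: Each lid sits on the canister of its own size: axes within 8 mm, height within 4 mm of fully seated, level and the canister upright on the worktop within 0.08 rad, all released and at rest (horizontal distance between lid_small and canister_small below 0.008 m and z of lid_small in the frame of canister_small between 0.046 and 0.054 m and angle between each of lid_small, canister_small, lid_medium, canister_medium, lid_large, canister_large's own z axis and vertical below 0.08 rad and linear speed of each of lid_small, canister_small, lid_medium, canister_medium, lid_large, canister_large below 0.02 m/s and height (world z) of each of canister_small, canister_medium, canister_large below 0.01 m and horizontal distance between lid_medium and canister_medium below 0.008 m and z of lid_medium in the frame of canister_medium between 0.054 and 0.062 m and horizontal distance between lid_large and canister_large below 0.008 m and z of lid_large in the frame of canister_large between 0.062 and 0.07 m); the robot touches nothing.
It fails at once if a canister is shifted more than 40 mm from where it stood, or tipped (distance of any of canister_small, canister_medium, canister_large from where it was at the start of the episode above 0.04 m or angle between any of canister_small, canister_medium, canister_large's own z axis and vertical above 0.3 rad).
It fails at once if the tape roll or the egg cup is shifted more than 25 mm (distance of any of tape_roll, egg_cup from where it was at the start of the episode above 0.025 m).
It fails at once if a lid is let go more than 30 mm above its seat on its canister ((contact force between the fingers and lid_small below 0.05 N and z of lid_small in the frame of canister_small above 0.08 m and horizontal distance between lid_small and canister_small below 0.05 m) or (contact force between the fingers and lid_medium below 0.05 N and z of lid_medium in the frame of canister_medium above 0.088 m and horizontal distance between lid_medium and canister_medium below 0.05 m) or (contact force between the fingers and lid_large below 0.05 N and z of lid_large in the frame of canister_large above 0.096 m and horizontal distance between lid_large and canister_large below 0.05 m)).
It also fails if it takes over 83 s, if anything falls off the work surface, if the arm or the gripper's body presses on something with over 40 N, if the wrist force passes 120 N, or if a joint passes its speed limit or range.

### The arm

A 7-joint arm with a two-finger parallel gripper is mounted at the origin on a cart in front of the work surface, level with it; the furniture and walls round the work are solid. World frame = base frame: x ahead of the robot, y to its left, z up, the work surface at z = 0. Lengths are in mm, angles in rad, forces in N, time in s.
With the tool pointing down it reaches from about 400 to 875 mm from the base axis. Payload 4.4 kg.
Tool frame: the origin (TCP) lies at the very end of the fingers, on their centre line; the grasp point (between the pads) lies 19 mm behind it; z points along the fingers, y is the direction in which the jaws open and shut (so a half turn about z gives the same grasp; the last joint's range is limited). The gripper opens to 85 mm and grips with 20 to 120 N. Pads are 22 mm wide; open, the fingers measure 114 mm over their backs; the gripper's body (76 mm by 85 mm) begins 54 mm behind the grasp point. The pads swing forward as they close: fully open they stand 13 mm farther back than shut.
Start: joints at [-1.362, 0.628, 0.038, 1.517, -0.027, 0.996, -0.02], TCP at [176.356, 625.633, 231.313] pointing down, gripper open.
Joint ranges: [-3.06, 3.06], [-0.37, 2.12], [-1.25, 1.32], [0.18, 2.47], [-1.1, 4.24], [0.23, 1.98], [-2.94, 2.94]. Speed limits (rad/s): [2.57, 2.57, 3.14, 3.14, 3.14, 3.14, 3.14].

### API

Orientations are given as [roll, pitch, yaw] about the fixed x, y, z axes, in that order (R = Rz(yaw) Ry(pitch) Rx(roll)).
In Python, from cell import ctrl gives the robot as it stands.
- The arm moves only by the shell command python3 -m crank 'ROWS' [OPENING]. ROWS is JSON, a list that holds one entry, the list of rows, each a list of 6 numbers: the shift along the tool's x, y, z in units of 30 mm (1.0 is 30 mm), then the turn, a rotation vector about the tool's x, y, z in units of 6 degrees (1.0 is 6 degrees). In form: [[[tx, ty, tz, rx, ry, rz], ...]]. A call has 1 to 12 rows; each row shifts and turns the pose as measured when the row begins, along the tool's axes as they then stand; what a row does not reach is not made up. A row lasts 1/12 s, in which the tool goes at most 41.7 mm and 7.16 degrees, less where a joint would pass 70% of its speed; a pose out of reach is approached as far as the arm can. A call is refused whole if a number of a shift passes 1 or a number of a turn 1, either way. A call with a gripper value outside its range is refused whole. OPENING is the gripper command: -1 is fully open, 1 is shut, values between are in proportion, set as the call begins (- or left out, the last holds). The fingers move at their own pace and stop on an object; the grip force is fixed at half the most. Time passes only in rows, so rows that do not move let the fingers close. It gives the time, the measured TCP pose, the force and the opening at its end, in the units of the state.
- ctrl.read_state(): the state, without advancing time (a new reading comes with each control period).
- ctrl.get_image(name): name is "side" or "top" or "wrist"; returns a dict with "color" (400x640x3 uint8, red, green, blue), "depth" (400x640 float32, mm along the optical axis (not along the pixel's ray), 0 where there is no reading), "camera_matrix" (3x3 intrinsics, pixels), "R" (3x3) and "t" (3): a world point X has camera coordinates R X + t. Camera axes: x right, y down, z forward; pixel columns grow to the right and rows downward; lengths in mm; the calibration is good to about 2 mm. The wrist camera is an equidistant fisheye: a pixel r from the principal point sees the ray r / f radians off the axis. A picture is of the moment at which its call begins.
- ctrl.finish_job(): hands the job in, once; it reports no verdict.
Trained networks look in a picture, given as the dict that the camera call returned (one of the last four; its "shot" number tells which), for a name from the list of things; names that differ only in an ending like _2 or _b are one class to them, and where a whole thing is asked for, a point or a joint stands for the part that bears it (a point fixed in the world has none). Each returns a list of dicts, best first, with "conf" (0 to 1); they miss things now and then, are a little off and sometimes report something else, mostly with a low value. They report only what shows in the picture. A call takes as long as a camera call. They do not tell look-alikes from the thing itself.
- ctrl.search_frame(query, picture): "extent" ([centre column, centre row, width, height] in pixels, round what is visible of it).
The state is a dict: "clock": time; "qpos": joint angles; "qd": joint speeds; "tau": joint torques, N m; "eef_pos": TCP position; "tool_rot": TCP orientation; "force": force on the tool from outside, world axes, zero at the start; "torque": the same for the moment, N m; "width": finger opening in mm.
Only numpy, scipy, OpenCV 4.12 (cv2) and the standard library are available. Lean on these libraries where they do the work, as an engineer would, in place of code of your own. Each camera call takes 0.05 s, during which the arm holds its last target. There are 200 camera calls.

## Working session

There is one attempt and no reset: what is moved stays moved. The work goes in short steps, Python scripts to look and compute and a shell command to move; the robot and the scene stay as the last step left them, time stands still between calls to the robot, and variables do not carry over. Pictures are saved under pics/ and viewed, about 12 in all and at most 16, crops included, and the job is handed in when it is done.

```bash
mkdir -p pics; ls; cat > h.py <<'E'
import numpy as np, cv2
from cell import ctrl
N=["lid_small","lid_medium","lid_large","canister_small","canister_medium","canister_large","tape_roll","egg_cup"]
def save(p,n): cv2.imwrite(f"pics/{n}.png",p["color"][:,:,::-1])
def w(p,u,v,d=None,z=None):
    K=p["camera_matrix"];R=p["R"];t=p["t"]
    r=np.linalg.inv(K)@np.array([u,v,1.])
    if z is None: return R.T@(r*d-t)
    a=R.T@r;c=-R.T@t
    return c+a*(z-c[2])/a[2]
E
python3 - <<'E'
from h import *
s=ctrl.read_state();print({k:np.round(s[k],3) for k in s})
for c in ["top","side"]:
    p=ctrl.get_image(c);save(p,c+"0");print(c,p["R"].round(3).tolist(),p["t"].round(1),p["camera_matrix"].round(1).tolist())
    for n in N:
        for r in ctrl.search_frame(n,p)[:4]:
            u,v,a,b=r["extent"];d=p["depth"][int(v),int(u)]
            print(n,round(r["conf"],2),np.round([u,v,a,b],0),w(p,u,v,d=d).round(0))
E
```

```text
pics
{'clock': np.float64(0.0), 'qpos': array([-1.362,  0.629,  0.038,  1.518, -0.027,  0.996, -0.02 ]), 'qd': array([-0.001, -0.   ,  0.   ,  0.   ,  0.001, -0.001,  0.002]), 'tau': array([-1.0000e-03, -5.6339e+01,  1.2260e+00, -1.9345e+01,  1.1000e-02,
        1.0000e-02, -0.0000e+00]), 'eef_pos': array([176.192, 625.023, 230.399]), 'tool_rot': array([-3.14 ,  0.   ,  2.867]), 'force': array([-0.022,  0.364, -0.061]), 'torque': array([ 0.008, -0.013, -0.027]), 'width': np.float64(85.554)}
top [[0.028, -1.0, -0.002], [-0.989, -0.028, -0.145], [0.145, 0.006, -0.989]] [  70.7  537.4 1117.3] [[426.6, 0.0, 317.4], [0.0, 426.6, 197.3], [0.0, 0.0, 1.0]]
lid_small 0.57 [243. 249.  22.  24.] [391. 279.  46.]
lid_small 0.29 [446. 259.  37.  40.] [ 379. -258.   42.]
lid_small 0.27 [244. 186.  30.  25.] [566. 293.   2.]
lid_medium 0.57 [295. 240.  28.  28.] [418. 142.  46.]
lid_large 0.93 [444. 259.  35.  37.] [ 378. -251.   48.]
lid_large 0.47 [244. 250.  21.  24.] [389. 278.  42.]
lid_large 0.16 [302. 185.  29.  29.] [575. 132.   3.]
canister_small 0.81 [243. 186.  28.  25.] [566. 294.   8.]
[... 431 characters left out ...]
20.  20.] [ 449. -144.   31.]
side [[-0.976, -0.219, 0.019], [-0.158, 0.638, -0.753], [0.153, -0.738, -0.657]] [563.1  63.1 997.1] [[390.2, 0.0, 318.8], [0.0, 390.2, 199.1], [0.0, 0.0, 1.0]]
lid_medium 0.89 [369. 237.  34.  26.] [419. 164.  15.]
lid_large 0.57 [399. 147.  32.  18.] [ 374. -246.   16.]
canister_small 0.69 [294. 261.  30.  40.] [574. 272.  10.]
canister_medium 0.75 [309. 212.  32.  41.] [564. 170.  69.]
canister_medium 0.66 [237. 244.  39.  45.] [720. 248.   4.]
canister_large 0.97 [293. 315.  54.  64.] [539. 403.   4.]
tape_roll 0.89 [372. 199.  39.  28.] [429.   5.  -1.]
egg_cup 0.89 [372. 160.  19.  29.] [ 448. -116.   41.]
egg_cup 0.5 [367. 236.  34.  28.] [423. 163.  18.]
```

```bash
python3 - <<'E'
import cv2,numpy as np
a=cv2.imread("pics/top0.png")[110:310,160:480];b=cv2.imread("pics/side0.png")[120:360,220:540]
cv2.imwrite("pics/crop1.png",cv2.resize(a,(800,500),interpolation=3))
cv2.imwrite("pics/crop2.png",cv2.resize(b,(800,600),interpolation=3))
E
```

```text
(no output)
```

View pics/crop1.png

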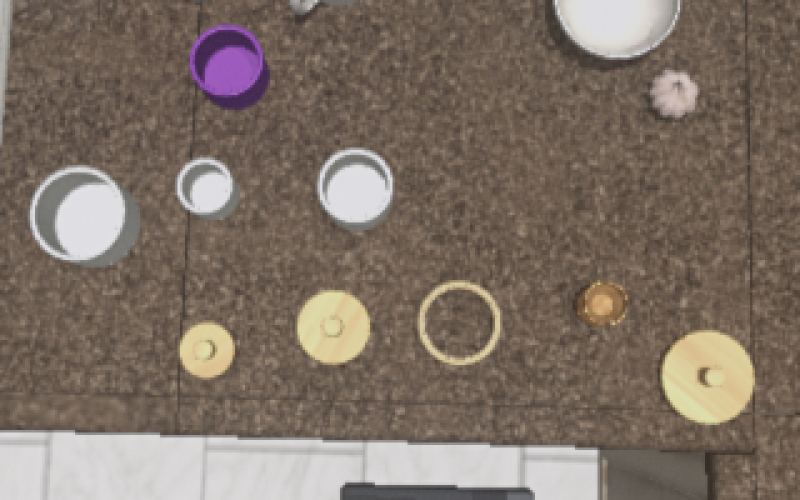

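View pics/crop2.png

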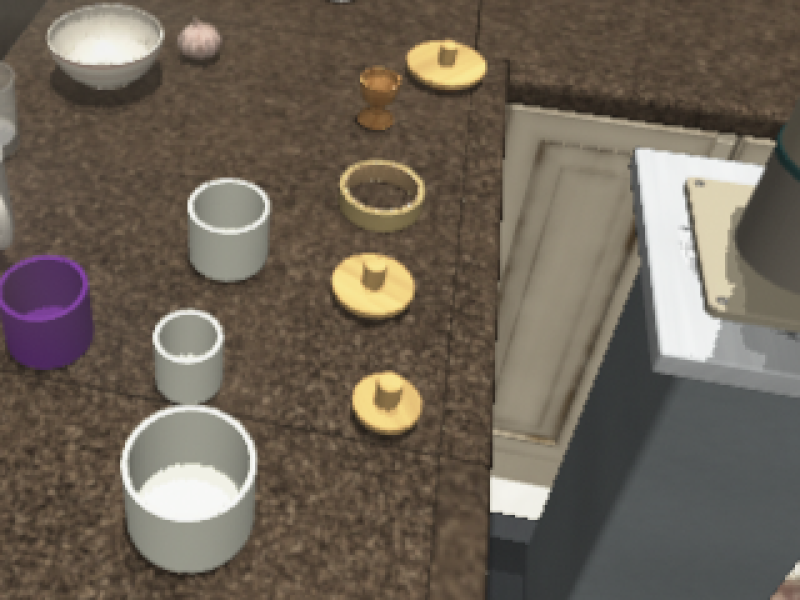

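The crops show three white canisters: large at top crop (80,215), small at (207,188) and medium at (356,187). The purple look-alike at (228,65) is excluded, since the white one fits "white ceramic". The lids are small at (207,350), medium at (334,327) and large at (708,377). The tape roll is at (459,323) and the egg cup at (602,303). Next I measure the centres by circle fits.

```bash
cat >> h.py <<'E'
from scipy.optimize import least_squares
G={"lid_small":(391,283,30,18),"lid_medium":(420,145,40,18),"lid_large":(376,-250,50,18),
"canister_small":(570,293,30,60),"canister_medium":(570,135,40,68),"canister_large":(532,433,50,76),"tape_roll":(428,12,45.5,25)}
def cloud(p):
    v,u=np.mgrid[0:400,0:640];d=p["depth"];K=p["camera_matrix"]
    r=np.stack([(u-K[0,2])/K[0,0],(v-K[1,2])/K[1,1],np.ones_like(d)],-1)*d[...,None]
    return (r-p["t"])@p["R"], d>0
def fit(P,m,g):
    """disc top / rim points: centre of the minimal enclosing circle of points near height z, and knob mean"""
    x,y,r,z=g
    s=m&(np.hypot(P[...,0]-x,P[...,1]-y)<r+22)&(abs(P[...,2]-z)<6)
    q=P[s]
    if len(q)<15:return None
    c=(x,y)
    f=lambda c:np.maximum(np.hypot(*(q[:,:2]-c).T)-r,0)
    gg=lambda c:np.mean(np.minimum(1e9,np.maximum(np.hypot(*(q[:,:2]-c).T)-r,0)))
    (e,_),er=None or (cv2.minEnclosingCircle(q[:,:2].astype(np.float32))[0],0),cv2.minEnclosingCircle(q[:,:2].astype(np.float32))[1]
    k=m&(np.hypot(P[...,0]-x,P[...,1]-y)<r+20)&(abs(P[...,2]-44)<5)
    e=np.array(cv2.minEnclosingCircle(q[:,:2].astype(np.float32))[0])
    return dict(n=len(q),z=q[:,2].mean().round(1),mean=q[:,:2].mean(0).round(1),enc=e.round(1),er=round(er,1),
       knob=(P[k].mean(0).round(1),int(k.sum())) if z==18 and k.any() else None)
E
python3 - <<'E'
from h import *
for c in ["top","side"]:
    p=ctrl.get_image(c);P,m=cloud(p);print(c)
    for n in G: print(n,fit(P,m,G[n]))
    print("bg",P[230:240,320:330,2].mean() if c=="top" else "")
E
```

```text
top
lid_small {'n': 317, 'z': np.float64(17.9), 'mean': array([388.8, 284.5]), 'enc': array([389.2, 285.8]), 'er': 29.9, 'knob': (array([388.6, 285.9,  43.7]), 47)}
lid_medium {'n': 611, 'z': np.float64(17.7), 'mean': array([417.3, 148.8]), 'enc': array([417.6, 149.4]), 'er': 39.8, 'knob': (array([417.4, 149.4,  43.7]), 50)}
lid_large {'n': 1008, 'z': np.float64(17.9), 'mean': array([ 374.9, -257. ]), 'enc': array([ 375.4, -257.5]), 'er': 50.2, 'knob': (array([ 375.3, -256.8,   43.6]), 52)}
canister_small {'n': 125, 'z': np.float64(59.0), 'mean': array([560.6, 289.8]), 'enc': array([562.1, 289.8]), 'er': 30.0, 'knob': None}
canister_medium {'n': 171, 'z': np.float64(67.1), 'mean': array([565.5, 128.6]), 'enc': array([565.4, 127.9]), 'er': 40.1, 'knob': None}
canister_large {'n': 247, 'z': np.float64(74.9), 'mean': array([526.2, 419.7]), 'enc': array([526. , 419.3]), 'er': 50.4, 'knob': None}
tape_roll {'n': 247, 'z': np.float64(24.3), 'mean': array([426.1,  12.1]), 'enc': array([425.6,  12.7]), 'er': 44.8, 'knob': None}
bg 27.815153122304267
side
lid_small {'n': 404, 'z': np.float64(
[... 296 characters left out ...]
{'n': 414, 'z': np.float64(16.8), 'mean': array([ 378.9, -245.6]), 'enc': array([ 379.7, -251.3]), 'er': 52.2, 'knob': (array([ 379.3, -251.5,   42.3]), 23)}
canister_small {'n': 215, 'z': np.float64(58.0), 'mean': array([564.5, 295.4]), 'enc': array([565.8, 294.1]), 'er': 31.0, 'knob': None}
canister_medium {'n': 215, 'z': np.float64(65.7), 'mean': array([567.9, 134.8]), 'enc': array([569.2, 133.2]), 'er': 41.1, 'knob': None}
canister_large {'n': 492, 'z': np.float64(74.2), 'mean': array([528.4, 426. ]), 'enc': array([528.5, 422.8]), 'er': 50.6, 'knob': None}
tape_roll {'n': 233, 'z': np.float64(22.8), 'mean': array([428.3,  18.7]), 'enc': array([428.7,  15.9]), 'er': 47.4, 'knob': None}
bg
```

```bash
cat > go.py <<'E'
import sys
from h import *
from scipy.spatial.transform import Rotation as Ro
s=ctrl.read_state();R=Ro.from_euler("xyz",s["tool_rot"]).as_matrix();p=np.array(s["eef_pos"])
print("clk",round(float(s["clock"]),2),"p",p.round(1),"rot",np.round(s["tool_rot"],3),"F",np.round(s["force"],1),"w",round(float(s["width"]),1),"q",np.round(s["qpos"],2))
for a in sys.argv[1:]:
    t=np.array([float(x) for x in a.split(",")]);d=R.T@(t[:3]-p)/30
    Rt=Ro.from_euler("xyz",[np.pi,0,t[3] if len(t)>3 else s["tool_rot"][2]]).as_matrix()
    print(a,"units",d.round(2),"turn",(np.degrees(Ro.from_matrix(R.T@Rt).as_rotvec())/6).round(2));p=t[:3]
E
python3 go.py 390,287.5,120 390,287.5,21
```

```text
clk 1.0 p [176.4 625.6 231.3] rot [ 3.142 -0.     2.867] F [-0.1 -0.3  0.3] w 85.2 q [-1.36  0.63  0.04  1.52 -0.03  1.   -0.02]
390,287.5,120 units [-9.91 -8.92  3.71] turn [ 0. -0. -0.]
390,287.5,21 units [-0.  -0.   3.3] turn [ 0. -0. -0.]
```

```bash
python3 -m crank '[[[-1,-0.6,0,0,0,0],[-1,-0.6,0,0,0,0],[-1,-0.6,0,0,0,0]]]' 0; python3 go.py 390,287.5,120 390,287.5,21
```

```text
clock: 1.25
eef_pos: [240.4, 555.1, 230.2]
tool_rot: [3.137, -0.007, 2.883]
force: [-0.3, -0.3, 0.1]
width: 51.2
clk 1.25 p [240.4 555.1 230.2] rot [ 3.137 -0.007  2.883] F [-0.3 -0.3  0.1] w 51.2 q [-1.22  0.56  0.03  1.65 -0.03  0.92  0.13]
390,287.5,120 units [-7.13 -7.37  3.59] turn [ 0.05 -0.07 -0.  ]
390,287.5,21 units [-0.02 -0.02  3.3 ] turn [ 0.05 -0.07 -0.  ]
```

```bash
python3 -m crank '[[[-0.71,-0.74,0.3,0,0,0],[-0.71,-0.74,0.3,0,0,0],[-0.71,-0.74,0.3,0,0,0],[-0.71,-0.74,0.3,0,0,0],[-0.71,-0.74,0.3,0,0,0],[-0.71,-0.74,0.3,0,0,0],[-0.71,-0.74,0.3,0,0,0],[-0.71,-0.74,0.3,0,0,0],[-0.71,-0.74,0.3,0,0,0],[-0.71,-0.74,0.3,0,0,0],[0,0,0,0,0,0]]]' 0; python3 go.py 390,287.5,120 390,287.5,21
```

```text
clock: 2.17
eef_pos: [402.1, 269.9, 136.3]
tool_rot: [3.129, 0.0, 2.874]
force: [0.6, 0.1, 0.3]
width: 42.5
clk 2.17 p [402.1 269.9 136.3] rot [3.129 0.    2.874] F [0.6 0.1 0.3] w 42.5 q [-0.64  0.54 -0.    2.07 -0.01  0.52  0.67]
390,287.5,120 units [0.54 0.45 0.55] turn [0.12 0.   0.  ]
390,287.5,21 units [ 0.   -0.04  3.3 ] turn [0.12 0.   0.  ]
```

```bash
python3 -m crank '[[[0.5,0.4,0.5,0.12,0,0],[0,0,0,0,0,0],[0,0,0,0,0,0]]]' 0; python3 go.py 390,287.5,60 390,287.5,21
```

```text
clock: 2.42
eef_pos: [393.7, 282.5, 121.3]
tool_rot: [-3.141, 0.002, 2.865]
force: [0.4, -0.2, 1.2]
width: 42.6
clk 2.42 p [393.7 282.5 121.3] rot [-3.141e+00  2.000e-03  2.865e+00] F [ 0.4 -0.2  1.2] w 42.6 q [-0.69  0.57  0.01  2.08 -0.01  0.5   0.63]
390,287.5,60 units [0.17 0.13 2.04] turn [-0.01  0.02 -0.  ]
390,287.5,21 units [0.  0.  1.3] turn [-0.01  0.02 -0.  ]
```

```bash
python3 -m crank '[[[0.17,0.13,0.7,0,0,0],[0,0,0.7,0,0,0],[0,0,0.5,0,0,0],[0,0,0,0,0,0],[0,0,0,0,0,0]]]' 0; python3 go.py 390,287.5,60 390,287.5,21
```

```text
clock: 2.83
eef_pos: [392.1, 291.0, 65.3]
tool_rot: [3.136, 0.006, 2.868]
force: [-0.1, -0.1, -0.1]
width: 43.1
clk 2.83 p [392.1 291.   65.3] rot [3.136 0.006 2.868] F [-0.1 -0.1 -0.1] w 43.1 q [-0.7   0.68  0.01  2.1  -0.01  0.35  0.61]
390,287.5,60 units [ 0.04 -0.13  0.18] turn [0.05 0.06 0.  ]
390,287.5,21 units [ 0.01 -0.01  1.3 ] turn [0.05 0.06 0.  ]
```

Check alignment with the wrist camera before closing on the knob.

```bash
python3 - <<'E'
from h import *
save(ctrl.get_image("wrist"),"w1")
E
```

```text
(no output)
```

View pics/w1.png

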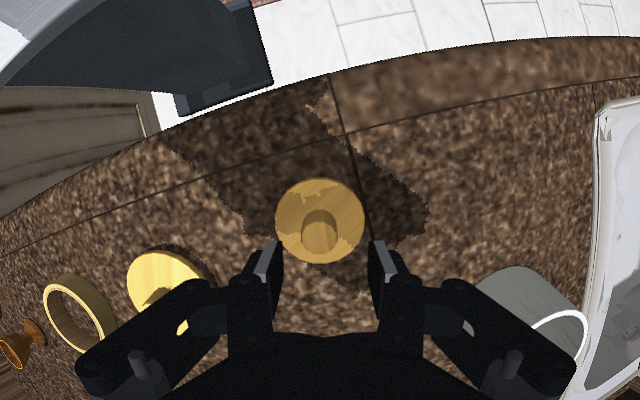

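The wrist view shows the knob at (320,232), centred between the fingertips (268 and 380), so I descend.

```bash
python3 -m crank '[[[0,-0.05,0.6,0.05,0.06,0],[0,0,0.5,0,0,0],[0,0,0.2,0,0,0],[0,0,0,0,0,0],[0,0,0,0,0,0]]]' 0; python3 go.py 390,287.5,22
```

```text
clock: 3.3
eef_pos: [395.5, 292.4, 30.9]
tool_rot: [3.133, 0.005, 2.869]
force: [-0.4, -0.2, -0.0]
width: 42.7
clk 3.3 p [395.5 292.4  30.9] rot [3.133 0.005 2.869] F [-0.4 -0.2 -0. ] w 42.7 q [-0.7   0.75  0.    2.11 -0.01  0.28  0.62]
390,287.5,22 units [ 0.13 -0.21  0.29] turn [0.08 0.05 0.  ]
```

```bash
python3 -m crank '[[[0.15,-0.15,0.2,0.1,0.05,0],[0,0,0,0,0,0],[0,0,0,0,0,0],[0,0,0,0,0,0]]]' 0; python3 go.py 390,287.5,22
```

```text
clock: 3.63
eef_pos: [390.5, 289.9, 27.0]
tool_rot: [3.142, 0.002, 2.869]
force: [0.3, 0.1, -0.1]
width: 42.5
clk 3.63 p [390.5 289.9  27. ] rot [3.142e+00 2.000e-03 2.869e+00] F [ 0.3  0.1 -0.1] w 42.5 q [-0.7   0.75  0.01  2.12 -0.01  0.27  0.61]
390,287.5,22 units [-0.   -0.08  0.17] turn [0.   0.02 0.  ]
```

```bash
python3 -m crank '[[[0,-0.06,0.12,0,0,0],[0,0,0,0,0,0],[0,0,0,0,0,0]]]' 0;python3 -m crank '[[[0,0,0,0,0,0],[0,0,0,0,0,0],[0,0,0,0,0,0],[0,0,0,0,0,0],[0,0,0,0,0,0],[0,0,0,0,0,0]]]' 1; python3 go.py 390,287.5,22
```

```text
clock: 3.88
eef_pos: [390.4, 288.4, 23.7]
tool_rot: [3.14, 0.003, 2.869]
force: [-0.4, -0.7, -0.1]
width: 42.5
clock: 4.38
eef_pos: [390.4, 288.2, 23.9]
tool_rot: [3.141, 0.003, 2.869]
force: [0.8, 0.1, 0.8]
width: 19.8
clk 4.38 p [390.4 288.2  23.9] rot [3.141e+00 3.000e-03 2.869e+00] F [0.8 0.1 0.8] w 19.8 q [-0.7   0.76  0.01  2.12 -0.01  0.26  0.61]
390,287.5,22 units [ 0.01 -0.03  0.06] turn [0.01 0.03 0.  ]
```

```bash
python3 -m crank '[[[0,0,-0.6,0,0,0],[0,0,-1,0,0,0],[0,0,-1,0,0,0],[0,0,-1,0,0,0],[0,0,-0.4,0,0,0],[0,0,0,0,0,0],[0,0,0,0,0,0]]]'; python3 go.py 563.7,291.7,140; python3 - <<'E'
from h import *
p=ctrl.get_image("side");P,m=cloud(p)
s=m&(np.hypot(P[...,0]-393,P[...,1]-290)<33);z=P[s][:,2];print(np.histogram(z,bins=[-10,10,30,60,80,100,120,140,160,200,300]))
E
```

```text
clock: 4.97
eef_pos: [389.0, 287.4, 147.1]
tool_rot: [-3.139, -0.0, 2.869]
force: [-0.3, -0.5, -0.4]
width: 19.5
clk 4.97 p [389.  287.4 147.1] rot [-3.139 -0.     2.869] F [-0.3 -0.5 -0.4] w 19.5 q [-0.71  0.52  0.02  2.06 -0.01  0.56  0.61]
563.7,291.7,140 units [-5.57  1.71  0.23] turn [-0.03 -0.    0.  ]
(array([601,   0,   0,   0,   0,   0, 205, 258, 122, 304]), array([-10,  10,  30,  60,  80, 100, 120, 140, 160, 200, 300]))
```

```bash
python3 -m crank '[[[-0.5,0.15,0,0,0,0],[-0.8,0.25,0,0,0,0],[-0.8,0.25,0,0,0,0],[-0.8,0.25,0,0,0,0],[-0.8,0.25,0,0,0,0],[-0.7,0.2,0,0,0,0],[-0.5,0.15,0,0,0,0],[-0.2,0.1,0,0,0,0],[0,0,0,0,0,0],[0,0,0,0,0,0]]]'; python3 go.py 563.7,291.7,140
```

```text
clock: 5.85
eef_pos: [545.2, 287.3, 126.1]
tool_rot: [-3.115, -0.022, 2.872]
force: [0.2, 1.1, 0.1]
width: 19.7
clk 5.85 p [545.2 287.3 126.1] rot [-3.115 -0.022  2.872] F [0.2 1.1 0.1] w 19.7 q [-0.54  0.72  0.01  1.68 -0.    0.78  0.77]
563.7,291.7,140 units [-0.55  0.29 -0.48] turn [-0.25 -0.21  0.  ]
```

```bash
python3 -m crank '[[[-0.55,0.25,-0.2,-0.25,-0.2,0],[0,0,0,0,0,0],[0,0,0,0,0,0],[0,0,0,0,0,0]]]'; python3 go.py 563.7,291.7,100 563.7,291.7,74
```

```text
clock: 6.18
eef_pos: [560.7, 291.0, 130.7]
tool_rot: [-3.141, -0.004, 2.875]
force: [0.6, -0.7, -0.2]
width: 19.5
clk 6.18 p [560.7 291.  130.7] rot [-3.141 -0.004  2.875] F [ 0.6 -0.7 -0.2] w 19.5 q [-0.52  0.72  0.    1.66 -0.    0.76  0.79]
563.7,291.7,100 units [-0.1   0.05  1.02] turn [-0.   -0.03  0.  ]
563.7,291.7,74 units [-0.    0.    0.87] turn [-0.   -0.03  0.  ]
```

```bash
python3 -m crank '[[[-0.08,0.04,0.3,0,0,0],[0,0,0,0,0,0],[0,0,0,0,0,0]]]'; python3 go.py 563.7,291.7,100 563.7,291.7,74; cat > chk.py <<'E'
import sys
from h import *
x,y,r,z=map(float,sys.argv[1:5])
for c in ["side","top"]:
    p=ctrl.get_image(c);P,m=cloud(p)
    q=P[m&(np.hypot(P[...,0]-x,P[...,1]-y)<r+14)&(abs(P[...,2]-z)<7)]
    # keep pixels of wood colour
    col=p["color"][m&(np.hypot(P[...,0]-x,P[...,1]-y)<r+14)&(abs(P[...,2]-z)<7)].astype(int)
    k=(col[:,0]-col[:,2])>30
    q=q[k]
    if len(q)<10: print(c,"few",len(q));continue
    e,er=cv2.minEnclosingCircle(q[:,:2].astype(np.float32));print(c,len(q),"enc",np.round(e,1),round(er,1),"z",q[:,2].mean().round(1))
    save(p,"chk_"+c)
E
python3 chk.py 563 291 30 115
```

```text
clock: 6.43
eef_pos: [562.5, 292.3, 121.7]
tool_rot: [3.141, -0.004, 2.877]
force: [0.3, 0.3, -1.2]
width: 19.6
clk 6.43 p [562.5 292.3 121.7] rot [ 3.141 -0.004  2.877] F [ 0.3  0.3 -1.2] w 19.6 q [-0.52  0.73 -0.    1.66 -0.    0.75  0.79]
563.7,291.7,100 units [-0.05 -0.01  0.72] turn [ 0.01 -0.03 -0.  ]
563.7,291.7,74 units [-0.   -0.    0.87] turn [ 0.01 -0.03 -0.  ]
side 346 enc [563.  294.1] 29.9 z 114.6
top 21 enc [558.5 270.9] 21.6 z 115.1
```

```bash
python3 -m crank '[[[-0.08,0.02,0.3,0,0,0],[0,0,0.4,0,0,0],[0,0,0.3,0,0,0],[0,0,0.2,0,0,0],[0,0,0,0,0,0],[0,0,0,0,0,0]]]'; python3 go.py 565,292,74
```

```text
clock: 7.03
eef_pos: [564.2, 291.8, 80.6]
tool_rot: [-3.14, -0.005, 2.877]
force: [-0.4, -0.5, -0.4]
width: 19.7
clk 7.03 p [564.2 291.8  80.6] rot [-3.14  -0.005  2.877] F [-0.4 -0.5 -0.4] w 19.7 q [-0.52  0.79 -0.    1.68 -0.    0.68  0.79]
565,292,74 units [-0.03  0.01  0.22] turn [-0.01 -0.05  0.  ]
```

```bash
python3 -m crank '[[[-0.02,0,0.1,0,-0.05,0],[0,0,0.08,0,0,0],[0,0,0.05,0,0,0],[0,0,0,0,0,0],[0,0,0,0,0,0],[0,0,0,0,0,0]]]'; python3 go.py 565,292,74
```

```text
clock: 7.53
eef_pos: [565.7, 292.2, 74.8]
tool_rot: [3.141, 0.002, 2.877]
force: [-0.3, 0.8, 0.0]
width: 19.7
clk 7.53 p [565.7 292.2  74.8] rot [3.141e+00 2.000e-03 2.877e+00] F [-0.3  0.8  0. ] w 19.7 q [-0.52  0.8   0.    1.68 -0.    0.66  0.78]
565,292,74 units [ 0.02 -0.01  0.03] turn [0.01 0.02 0.  ]
```

```bash
python3 -m crank '[[[0.0,0,0.06,0,0,0],[0,0,0,0,0,0],[0,0,0,0,0,0],[0,0,0,0,0,0]]]'; python3 -m crank '[[[0,0,0,0,0,0],[0,0,0,0,0,0],[0,0,0,0,0,0],[0,0,0,0,0,0]]]' 0; python3 -m crank '[[[0,0,-0.5,0,0,0],[0,0,-1,0,0,0],[0,0,-1,0,0,0],[0,0,-0.5,0,0,0],[0,0,0,0,0,0]]]' ; python3 go.py 419,151,150; python3 chk.py 563 291 30 68
```

```text
clock: 7.87
eef_pos: [565.7, 292.4, 74.2]
tool_rot: [3.14, 0.003, 2.877]
force: [0.1, 0.5, -0.3]
width: 19.8
clock: 8.2
eef_pos: [566.1, 292.5, 73.7]
tool_rot: [3.14, 0.003, 2.877]
force: [-0.5, 0.1, 0.2]
width: 42.6
clock: 8.62
eef_pos: [564.6, 291.6, 164.5]
tool_rot: [-3.139, -0.0, 2.877]
force: [0.1, 1.4, -0.6]
width: 42.8
clk 8.62 p [564.6 291.6 164.5] rot [-3.139 -0.     2.877] F [ 0.1  1.4 -0.6] w 42.8 q [-0.52  0.68  0.    1.62 -0.    0.84  0.79]
419,151,150 units [ 3.46 -5.79  0.5 ] turn [-0.02 -0.    0.  ]
side 408 enc [566.9 293.5] 30.5 z 67.0
top 88 enc [552.2 273.4] 19.7 z 67.4
```

```bash
python3 -m crank '[[[0.3,-0.5,0,0,0,0],[0.5,-0.8,0,0,0,0],[0.5,-0.8,0,0,0,0],[0.5,-0.8,0,0,0,0],[0.5,-0.8,0.1,0,0,0],[0.5,-0.8,0.1,0,0,0],[0.4,-0.6,0,0,0,0],[0.2,-0.4,0,0,0,0],[0,0,0,0,0,0],[0,0,0,0,0,0]]]' 0; python3 go.py 418.8,151,100 418.8,151,23
```

```text
clock: 9.55
eef_pos: [404.8, 149.2, 143.2]
tool_rot: [-3.121, -0.023, 2.878]
force: [0.4, 0.3, 0.4]
width: 42.5
clk 9.55 p [404.8 149.2 143.2] rot [-3.121 -0.023  2.878] F [0.4 0.3 0.4] w 42.5 q [-0.41  0.49 -0.01  2.17  0.01  0.52  0.88]
418.8,151,100 units [-0.47  0.21  1.42] turn [-0.19 -0.22  0.  ]
418.8,151,23 units [-0.06  0.05  2.57] turn [-0.19 -0.22  0.  ]
```

```bash
python3 -m crank '[[[-0.5,0.22,0.5,-0.2,-0.22,0],[0,0,0.6,0,0,0],[0,0,0.4,0,0,0],[0,0,0.2,0,0,0],[0,0,0,0,0,0],[0,0,0,0,0,0]]]' 0; python3 go.py 418.8,151,60 418.8,151,23
```

```text
clock: 10.05
eef_pos: [425.6, 156.2, 87.0]
tool_rot: [3.137, 0.002, 2.881]
force: [0.1, 0.4, 0.4]
width: 42.8
clk 10.05 p [425.6 156.2  87. ] rot [3.137e+00 2.000e-03 2.881e+00] F [0.1 0.4 0.4] w 42.8 q [-0.4   0.61 -0.01  2.18  0.01  0.35  0.89]
418.8,151,60 units [ 0.18 -0.23  0.9 ] turn [0.04 0.02 0.  ]
418.8,151,23 units [ 0.   -0.01  1.23] turn [0.04 0.02 0.  ]
```

```bash
python3 -m crank '[[[0.2,-0.25,0.3,0.04,0.02,0],[0,0,0.4,0,0,0],[0,0,0.1,0,0,0],[0,0,0,0,0,0],[0,0,0,0,0,0]]]' 0; python3 go.py 418.8,151,23
```

```text
clock: 10.47
eef_pos: [420.9, 153.1, 64.2]
tool_rot: [3.137, 0.005, 2.883]
force: [0.5, 0.6, 1.3]
width: 42.9
clk 10.47 p [420.9 153.1  64.2] rot [3.137 0.005 2.883] F [0.5 0.6 1.3] w 42.9 q [-0.4   0.65 -0.01  2.21  0.02  0.28  0.88]
418.8,151,23 units [ 0.06 -0.09  1.37] turn [0.04 0.04 0.  ]
```

```bash
python3 -m crank '[[[0.06,-0.09,0.4,0.04,0.04,0],[0,0,0.4,0,0,0],[0,0,0.2,0,0,0],[0,0,0,0,0,0],[0,0,0,0,0,0],[0,0,0,0,0,0]]]' 0; python3 go.py 418.8,151,24
```

```text
clock: 10.97
eef_pos: [422.8, 152.7, 39.7]
tool_rot: [3.138, 0.006, 2.883]
force: [0.1, -0.9, -0.6]
width: 42.5
clk 10.97 p [422.8 152.7  39.7] rot [3.138 0.006 2.883] F [ 0.1 -0.9 -0.6] w 42.5 q [-0.32  0.71 -0.14  2.21  0.39  0.24  0.51]
418.8,151,24 units [ 0.12 -0.09  0.52] turn [0.03 0.05 0.  ]
```

Null space (q3, q5) is being used, so the pose is reachable. I'll continue slowly.

```bash
python3 -m crank '[[[0.13,-0.09,0.15,0.03,0.05,0],[0,0,0.15,0,0,0],[0,0,0.1,0,0,0],[0,0,0.05,0,0,0],[0,0,0,0,0,0],[0,0,0,0,0,0]]]' 0; python3 go.py 418.8,151,24
```

```text
clock: 11.47
eef_pos: [420.7, 151.5, 29.3]
tool_rot: [3.141, 0.006, 2.882]
force: [0.7, -0.1, 0.7]
width: 42.8
clk 11.47 p [420.7 151.5  29.3] rot [3.141 0.006 2.882] F [ 0.7 -0.1  0.7] w 42.8 q [-0.27  0.73 -0.2   2.22  0.61  0.24  0.29]
418.8,151,24 units [ 0.06 -0.03  0.18] turn [0.01 0.06 0.  ]
```

```bash
python3 -m crank '[[[0.05,-0.03,0.1,0,0.05,0],[0,0,0.05,0,0,0],[0,0,0,0,0,0],[0,0,0,0,0,0]]]' 0; python3 -m crank '[[[0,0,0,0,0,0],[0,0,0,0,0,0],[0,0,0,0,0,0],[0,0,0,0,0,0],[0,0,0,0,0,0],[0,0,0,0,0,0]]]' 1;  python3 go.py 418.8,151,24
```

```text
clock: 11.8
eef_pos: [419.5, 151.1, 25.2]
tool_rot: [3.141, 0.002, 2.882]
force: [0.6, 0.5, 0.5]
width: 42.7
clock: 12.3
eef_pos: [419.4, 151.1, 25.4]
tool_rot: [3.141, 0.002, 2.882]
force: [0.0, 0.6, 1.2]
width: 19.3
clk 12.3 p [419.4 151.1  25.4] rot [3.141e+00 2.000e-03 2.882e+00] F [0.  0.6 1.2] w 19.3 q [-0.26  0.74 -0.21  2.22  0.66  0.24  0.25]
418.8,151,24 units [ 0.02 -0.01  0.05] turn [0.01 0.02 0.  ]
```

Gripped. The seat TCP will be at z ≈ 25.4+58 = 83.4. Lift.

```bash
python3 -m crank '[[[0,0,-0.4,0,0,0],[0,0,-0.8,0,0,0],[0,0,-0.9,0,0,0],[0,0,-0.9,0,0,0],[0,0,-0.8,0,0,0],[0,0,-0.4,0,0,0],[0,0,0,0,0,0],[0,0,0,0,0,0]]]';  python3 go.py 568,130.5,140; python3 chk.py 419 151 40 143
```

```text
clock: 12.97
eef_pos: [417.3, 150.5, 155.1]
tool_rot: [-3.138, -0.002, 2.883]
force: [0.4, 0.1, -1.1]
width: 19.3
clk 12.97 p [417.3 150.5 155.1] rot [-3.138e+00 -2.000e-03  2.883e+00] F [ 0.4  0.1 -1.1] w 19.3 q [-0.04  0.51 -0.52  2.14  0.44  0.6   0.44]
568,130.5,140 units [-5.03  0.64  0.49] turn [-0.03 -0.02  0.  ]
side 573 enc [418.  152.8] 40.5 z 146.2
top few 0
```

```bash
python3 -m crank '[[[-0.4,0.05,0,0,0,0],[-0.7,0.1,0,0,0,0],[-0.7,0.1,0,0,0,0],[-0.7,0.1,0,0,0,0],[-0.7,0.1,0,0,0,0],[-0.7,0.1,0,0,0,0],[-0.5,0.05,0,0,0,0],[-0.2,0,0,0,0,0],[0,0,0,0,0,0],[0,0,0,0,0,0]]]'; python3 go.py 568.5,131,120
```

```text
clock: 13.9
eef_pos: [550.3, 129.5, 136.6]
tool_rot: [-3.12, -0.027, 2.889]
force: [0.4, 0.6, -1.7]
width: 19.3
clk 13.9 p [550.3 129.5 136.6] rot [-3.12  -0.027  2.889] F [ 0.4  0.6 -1.7] w 19.3 q [ 0.03  0.69 -0.51  1.81  0.45  0.8   0.62]
568.5,131,120 units [-0.59  0.21  0.53] turn [-0.2  -0.26  0.  ]
```

```bash
python3 -m crank '[[[-0.59,0.2,0.2,-0.2,-0.26,0],[0,0,0,0,0,0],[0,0,0,0,0,0],[0,0,0,0,0,0]]]'; python3 go.py 568.5,131,120;python3 chk.py 568 131 40 123
```

```text
clock: 14.23
eef_pos: [562.7, 131.7, 128.0]
tool_rot: [-3.137, -0.007, 2.894]
force: [-0.6, -0.2, -1.1]
width: 19.5
clk 14.23 p [562.7 131.7 128. ] rot [-3.137 -0.007  2.894] F [-0.6 -0.2 -1.1] w 19.5 q [ 0.03  0.71 -0.5   1.8   0.47  0.76  0.61]
568.5,131,120 units [-0.2   0.03  0.27] turn [-0.04 -0.07  0.  ]
side 466 enc [564.6 134.6] 41.0 z 119.6
top 185 enc [543.  138.8] 32.7 z 120.6
```

```bash
python3 -m crank '[[[-0.18,0,0.3,-0.04,-0.07,0],[0,0,0.3,0,0,0],[0,0,0.25,0,0,0],[0,0,0.1,0,0,0],[0,0,0,0,0,0],[0,0,0,0,0,0]]]'; python3 go.py 567.7,130.5,83.4
```

```text
clock: 14.83
eef_pos: [567.2, 130.5, 96.8]
tool_rot: [-3.141, 0.0, 2.895]
force: [-0.5, -0.0, -0.1]
width: 19.6
clk 14.83 p [567.2 130.5  96.8] rot [-3.141  0.     2.895] F [-0.5 -0.  -0.1] w 19.6 q [ 0.02  0.75 -0.47  1.82  0.5   0.69  0.59]
567.7,130.5,83.4 units [-0.02  0.    0.45] turn [-0.  0. -0.]
```

```bash
python3 -m crank '[[[-0.02,0,0.15,0,0,0],[0,0,0.12,0,0,0],[0,0,0.12,0,0,0],[0,0,0.1,0,0,0],[0,0,0.05,0,0,0],[0,0,0,0,0,0],[0,0,0,0,0,0],[0,0,0,0,0,0]]]'; python3 go.py 567.7,130.5,83.4
```

```text
clock: 15.5
eef_pos: [569.0, 131.0, 84.4]
tool_rot: [-3.141, 0.005, 2.895]
force: [-0.2, 0.4, -1.7]
width: 19.5
clk 15.5 p [569.  131.   84.4] rot [-3.141  0.005  2.895] F [-0.2  0.4 -1.7] w 19.5 q [ 0.01  0.77 -0.45  1.82  0.52  0.67  0.57]
567.7,130.5,83.4 units [ 0.04 -0.03  0.03] turn [-0.01  0.05 -0.  ]
```

```bash
python3 -m crank '[[[0.03,-0.02,0.06,0,0.05,0],[0,0,0,0,0,0],[0,0,0,0,0,0],[0,0,0,0,0,0]]]'; python3 -m crank '[[[0,0,0,0,0,0],[0,0,0,0,0,0],[0,0,0,0,0,0],[0,0,0,0,0,0]]]' 0; python3 -m crank '[[[0,0,-0.5,0,0,0],[0,0,-1,0,0,0],[0,0,-1,0,0,0],[0,0,-0.5,0,0,0],[0,0,0,0,0,0],[0,0,0,0,0,0]]]' ; python3 chk.py 567 131 40 76;  python3 go.py 377,-254,180
```

```text
clock: 15.83
eef_pos: [568.8, 131.2, 83.5]
tool_rot: [3.141, 0.001, 2.895]
force: [-1.0, -0.2, 3.7]
width: 19.5
clock: 16.17
eef_pos: [568.7, 130.9, 82.4]
tool_rot: [3.141, -0.0, 2.894]
force: [0.0, -0.0, -0.1]
width: 42.5
clock: 16.67
eef_pos: [567.2, 130.5, 173.3]
tool_rot: [-3.14, -0.005, 2.895]
force: [-0.4, 1.0, -0.3]
width: 42.5
side 522 enc [569.9 133.3] 40.8 z 74.9
top 259 enc [556.2 136.5] 37.7 z 75.5
clk 16.77 p [566.7 130.4 172.4] rot [-3.139 -0.007  2.895] F [-0.1 -0.3 -0.2] w 43.0 q [ 0.06  0.65 -0.54  1.76  0.42  0.85  0.66]
377,-254,180 units [  3.01 -13.97  -0.19] turn [-0.03 -0.06  0.  ]
```

```bash
python3 -m crank '[[[0.1,-0.5,0,0,0,0],[0.2,-0.9,0,0,0,0],[0.2,-1,0,0,0,0],[0.2,-1,0,0,0,0],[0.2,-1,0,0,0,0],[0.2,-1,0,0,0,0],[0.2,-1,0,0,0,0],[0.2,-1,0,0,0,0],[0.2,-1,0,0,0,0],[0.2,-0.8,0,0,0,0],[0,-0.5,0,0,0,0],[0,0,0,0,0,0]]]' 0; python3 go.py 377.3,-254.3,150
```

```text
clock: 17.77
eef_pos: [424.7, -146.3, 157.0]
tool_rot: [-3.141, -0.036, 2.901]
force: [0.9, 0.1, -0.9]
width: 42.7
clk 17.77 p [ 424.7 -146.3  157. ] rot [-3.141 -0.036  2.901] F [ 0.9  0.1 -0.9] w 42.7 q [ 0.66  0.53 -0.57  2.09  0.45  0.67  1.12]
377.3,-254.3,150 units [ 0.67 -3.87  0.26] turn [-0.01 -0.35  0.  ]
```

```bash
python3 -m crank '[[[0.1,-0.6,0,0,-0.35,0],[0.2,-0.8,0,0,0,0],[0.2,-0.8,0,0,0,0],[0.1,-0.8,0,0,0,0],[0,-0.5,0,0,0,0],[0,-0.2,0,0,0,0],[0,0,0,0,0,0],[0,0,0,0,0,0]]]' 0; python3 go.py 377.3,-254.3,100
```

```text
clock: 18.43
eef_pos: [379.8, -245.3, 150.6]
tool_rot: [3.132, -0.006, 2.908]
force: [-0.2, 0.7, 0.7]
width: 42.6
clk 18.43 p [ 379.8 -245.3  150.6] rot [ 3.132 -0.006  2.908] F [-0.2  0.7  0.7] w 42.6 q [ 0.92  0.54 -0.57  2.11  0.48  0.62  1.35]
377.3,-254.3,100 units [ 0.   -0.33  1.69] turn [ 0.1  -0.06 -0.  ]
```

```bash
python3 -m crank '[[[0,-0.3,0.5,0.1,-0.06,0],[0,0,0.7,0,0,0],[0,0,0.7,0,0,0],[0,0,0.4,0,0,0],[0,0,0.2,0,0,0],[0,0,0,0,0,0],[0,0,0,0,0,0]]]' 0; python3 go.py 377.3,-254.3,24
```

```text
clock: 19.02
eef_pos: [384.9, -243.4, 73.1]
tool_rot: [3.136, 0.005, 2.924]
force: [-0.5, -0.2, -0.2]
width: 43.0
clk 19.02 p [ 384.9 -243.4   73.1] rot [3.136 0.005 2.924] F [-0.5 -0.2 -0.2] w 43.0 q [ 0.79  0.67 -0.41  2.17  0.64  0.42  1.21]
377.3,-254.3,24 units [ 0.18 -0.42  1.63] turn [0.05 0.05 0.  ]
```

```bash
python3 -m crank '[[[0.18,-0.42,0.2,0.05,0.05,0],[0,0,0,0,0,0],[0,0,0,0,0,0],[0,0,0,0,0,0]]]' 0; python3 go.py 377.3,-254.3,24; python3 - <<'E'
from h import *
save(ctrl.get_image("wrist"),"w3")
E
```

```text
clock: 19.35
eef_pos: [377.9, -255.5, 68.3]
tool_rot: [-3.14, 0.003, 2.925]
force: [-1.4, 0.8, -0.5]
width: 42.7
clk 19.35 p [ 377.9 -255.5   68.3] rot [-3.140e+00  3.000e-03  2.925e+00] F [-1.4  0.8 -0.5] w 42.7 q [ 0.81  0.67 -0.4   2.18  0.66  0.41  1.22]
377.3,-254.3,24 units [0.03 0.04 1.48] turn [-0.01  0.03 -0.  ]
```

View pics/w3.png

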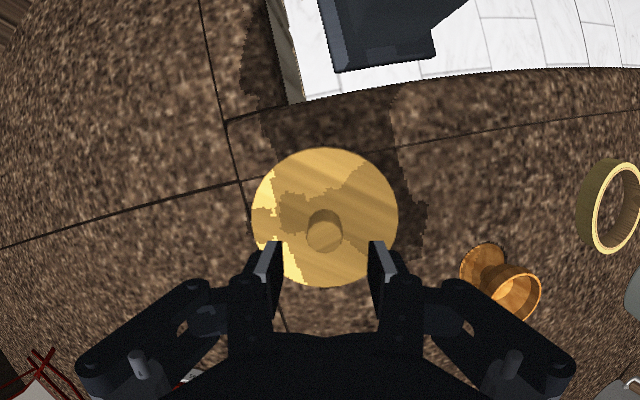

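The view shows the knob at (324,235), centred between the fingers. The egg cup at (500,280) is well clear. Descend.

```bash
python3 -m crank '[[[0.03,0.02,0.4,0,0,0],[0,0,0.4,0,0,0],[0,0,0.3,0,0,0],[0,0,0.15,0,0,0],[0,0,0,0,0,0],[0,0,0,0,0,0]]]' 0; python3 go.py 377.3,-254.3,24
```

```text
clock: 19.9
eef_pos: [379.4, -256.5, 31.9]
tool_rot: [-3.139, 0.009, 2.922]
force: [0.0, 0.3, 0.0]
width: 42.7
clk 19.9 p [ 379.4 -256.5   31.9] rot [-3.139  0.009  2.922] F [0.  0.3 0. ] w 42.7 q [ 0.74  0.74 -0.3   2.19  0.74  0.3   1.15]
377.3,-254.3,24 units [0.09 0.06 0.26] turn [-0.03  0.09 -0.  ]
```

```bash
python3 -m crank '[[[0.08,0.06,0.12,0,0.09,0],[0,0,0.1,0,0,0],[0,0,0,0,0,0],[0,0,0,0,0,0]]]' 0; python3 go.py 377.3,-254.3,24; python3 -m crank '[[[0,0,0,0,0,0],[0,0,0,0,0,0],[0,0,0,0,0,0],[0,0,0,0,0,0],[0,0,0,0,0,0],[0,0,0,0,0,0]]]' 1;  python3 go.py 377.3,-254.3,24
```

```text
clock: 20.23
eef_pos: [378.3, -254.4, 26.0]
tool_rot: [-3.139, 0.002, 2.922]
force: [0.1, 0.4, 0.5]
width: 42.9
clk 20.23 p [ 378.3 -254.4   26. ] rot [-3.139e+00  2.000e-03  2.922e+00] F [0.1 0.4 0.5] w 42.9 q [ 0.73  0.75 -0.29  2.19  0.75  0.29  1.13]
377.3,-254.3,24 units [ 0.03 -0.    0.07] turn [-0.03  0.02 -0.  ]
clock: 20.73
eef_pos: [378.2, -254.8, 26.6]
tool_rot: [-3.138, 0.002, 2.922]
force: [-0.2, 0.5, -2.1]
width: 18.9
clk 20.73 p [ 378.2 -254.8   26.6] rot [-3.138e+00  2.000e-03  2.922e+00] F [-0.2  0.5 -2.1] w 18.9 q [ 0.73  0.75 -0.29  2.19  0.75  0.29  1.13]
377.3,-254.3,24 units [0.03 0.01 0.09] turn [-0.03  0.02 -0.  ]
```

```bash
python3 -m crank '[[[0,0,-0.4,0,0,0],[0,0,-0.8,0,0,0],[0,0,-0.9,0,0,0],[0,0,-0.9,0,0,0],[0,0,-0.9,0,0,0],[0,0,-0.8,0,0,0],[0,0,-0.4,0,0,0],[0,0,0,0,0,0],[0,0,0,0,0,0]]]';  python3 chk.py 378 -254 50 167; python3 go.py 527.5,421,180
```

```text
clock: 21.48
eef_pos: [375.9, -252.6, 184.3]
tool_rot: [-3.14, -0.005, 2.923]
force: [0.0, -1.0, -0.5]
width: 19.2
side 157 enc [ 376.3 -249.8] 52.7 z 171.6
top 197 enc [ 373.5 -253.6] 49.7 z 172.8
clk 21.58 p [ 375.5 -252.3  183.5] rot [-3.141 -0.007  2.924] F [-0.  -0.2 -1.9] w 19.6 q [ 0.98  0.49 -0.64  2.08  0.45  0.71  1.4 ]
527.5,421,180 units [-0.09 23.01  0.1 ] turn [-0.01 -0.07  0.  ]
```

```bash
python3 -m crank '[[[0,0.3,0,0,0,0],[0,0.6,0,0,0,0],[0,0.8,0,0,0,0],[0,0.8,0,0,0,0],[0,0.8,0,0,0,0],[0,0.8,0,0,0,0],[0,0.8,0,0,0,0],[0,0.8,0,0,0,0],[0,0.8,0,0,0,0],[0,0.8,0,0,0,0],[0,0.6,0,0,0,0],[0,0.3,0,0,0,0]]]';  python3 go.py 527.5,421,180
```

```text
clock: 22.58
eef_pos: [421.7, 6.1, 170.9]
tool_rot: [3.136, -0.034, 2.923]
force: [1.3, 0.1, -1.4]
width: 19.3
clk 22.58 p [421.7   6.1 170.9] rot [ 3.136 -0.034  2.923] F [ 1.3  0.1 -1.4] w 19.3 q [ 0.38  0.48 -0.63  2.15  0.43  0.66  0.81]
527.5,421,180 units [-0.43 14.27 -0.24] turn [ 0.05 -0.32 -0.  ]
```

```bash
python3 -m crank '[[[0,0.6,-0.2,0,-0.3,0],[-0.05,0.8,0,0,0,0],[-0.05,0.9,0,0,0,0],[-0.05,0.9,0,0,0,0],[-0.05,0.9,0,0,0,0],[-0.05,0.9,0,0,0,0],[0,0.9,0,0,0,0],[0,0.9,0,0,0,0],[0,0.9,0,0,0,0],[0,0.9,0,0,0,0],[0,0.6,0,0,0,0],[0,0.3,0,0,0,0]]]';  python3 go.py 527.5,421,180
```

```text
clock: 23.58
eef_pos: [475.3, 303.9, 160.7]
tool_rot: [-3.134, -0.031, 2.934]
force: [0.4, 0.2, -1.5]
width: 19.6
clk 23.58 p [475.3 303.9 160.7] rot [-3.134 -0.031  2.934] F [ 0.4  0.2 -1.5] w 19.6 q [-0.25  0.67 -0.57  1.8   0.44  0.84  0.34]
527.5,421,180 units [-0.88  4.17 -0.7 ] turn [-0.07 -0.3   0.  ]
```

```bash
python3 -m crank '[[[-0.1,0.5,-0.3,0,-0.3,0],[-0.2,0.8,0,0,0,0],[-0.2,0.8,0,0,0,0],[-0.2,0.8,0,0,0,0],[-0.1,0.6,0,0,0,0],[-0.1,0.3,0,0,0,0],[0,0,0,0,0,0],[0,0,0,0,0,0]]]';  python3 go.py 527.5,421,150
```

```text
clock: 24.25
eef_pos: [516.6, 413.4, 155.7]
tool_rot: [-3.116, -0.012, 2.941]
force: [-0.3, 0.5, -1.4]
width: 19.3
clk 24.25 p [516.6 413.4 155.7] rot [-3.116 -0.012  2.941] F [-0.3  0.5 -1.4] w 19.3 q [-0.42  0.79 -0.54  1.51  0.45  0.99  0.28]
527.5,421,150 units [-0.31  0.32  0.18] turn [-0.25 -0.12  0.  ]
```

```bash
python3 -m crank '[[[-0.31,0.3,0.2,-0.25,-0.12,0],[0,0,0.1,0,0,0],[0,0,0,0,0,0],[0,0,0,0,0,0],[0,0,0,0,0,0]]]';  python3 go.py 527.5,421,93; python3 chk.py 528 421 50 133
```

```text
clock: 24.67
eef_pos: [523.8, 414.1, 143.2]
tool_rot: [-3.131, -0.004, 2.94]
force: [0.1, 0.3, -1.1]
width: 19.7
clk 24.67 p [523.8 414.1 143.2] rot [-3.131 -0.004  2.94 ] F [ 0.1  0.3 -1.1] w 19.7 q [-0.42  0.81 -0.53  1.52  0.47  0.95  0.27]
527.5,421,93 units [-0.08  0.27  1.67] turn [-0.1  -0.04  0.  ]
side 1555 enc [523.8 415.5] 50.3 z 133.6
top few 0
```

```bash
python3 -m crank '[[[-0.1,0.28,0.2,-0.1,-0.04,0],[0,0,0.3,0,0,0],[0,0,0.1,0,0,0],[0,0,0,0,0,0],[0,0,0,0,0,0],[0,0,0,0,0,0]]]';  python3 go.py 528.5,421.4,93; python3 chk.py 528 421 50 113
```

```text
clock: 25.27
eef_pos: [529.0, 422.9, 123.7]
tool_rot: [3.139, 0.001, 2.94]
force: [0.0, 0.2, -1.7]
width: 19.7
clk 25.27 p [529.  422.9 123.7] rot [3.139e+00 1.000e-03 2.940e+00] F [ 0.   0.2 -1.7] w 19.7 q [-0.43  0.83 -0.52  1.52  0.48  0.92  0.26]
528.5,421.4,93 units [ 0.01 -0.05  1.02] turn [0.02 0.01 0.  ]
side 1529 enc [528.9 424.2] 50.2 z 114.1
top few 0
```

```bash
python3 -m crank '[[[0.01,-0.05,0.25,0,0,0],[0,0,0.25,0,0,0],[0,0,0.2,0,0,0],[0,0,0.1,0,0,0],[0,0,0,0,0,0],[0,0,0,0,0,0]]]';  python3 go.py 528.5,421.4,93
```

```text
clock: 25.87
eef_pos: [528.5, 421.2, 97.3]
tool_rot: [3.139, 0.001, 2.94]
force: [-0.0, 0.4, -1.2]
width: 19.5
clk 25.87 p [528.5 421.2  97.3] rot [3.139e+00 1.000e-03 2.940e+00] F [-0.   0.4 -1.2] w 19.5 q [-0.43  0.86 -0.51  1.54  0.5   0.87  0.25]
528.5,421.4,93 units [0.   0.01 0.14] turn [0.02 0.01 0.  ]
```

```bash
python3 -m crank '[[[0,0,0.08,0,0,0],[0,0,0.05,0,0,0],[0,0,0.05,0,0,0],[0,0,0,0,0,0],[0,0,0,0,0,0]]]';  python3 go.py 528.5,421.4,92.6
```

```text
clock: 26.28
eef_pos: [529.0, 421.9, 93.2]
tool_rot: [3.138, 0.003, 2.94]
force: [-0.9, 0.3, -2.2]
width: 19.5
clk 26.28 p [529.  421.9  93.2] rot [3.138e+00 3.000e-03 2.940e+00] F [-0.9  0.3 -2.2] w 19.5 q [-0.44  0.87 -0.5   1.54  0.51  0.86  0.24]
528.5,421.4,92.6 units [ 0.01 -0.02  0.02] turn [0.03 0.02 0.  ]
```

```bash
python3 -m crank '[[[0,0,0.05,0,0,0],[0,0,0,0,0,0],[0,0,0,0,0,0],[0,0,0,0,0,0]]]'; python3 -m crank '[[[0,0,0,0,0,0],[0,0,0,0,0,0],[0,0,0,0,0,0],[0,0,0,0,0,0]]]' 0; python3 -m crank '[[[0,0,-0.5,0,0,0],[0,0,-1,0,0,0],[0,0,-1,0,0,0],[0,0,-1,0,0,0],[0,0,-1,0,0,0],[0,0,-0.5,0,0,0],[0,0,0,0,0,0]]]'; python3 -m crank '[[[0.8,0.4,0,0,0,0],[1,0.6,0,0,0,0],[1,0.6,0,0,0,0],[1,0.6,0,0,0,0],[1,0.6,0,0,0,0],[0.5,0.3,0,0,0,0],[0,0,0,0,0,0],[0,0,0,0,0,0],[0,0,0,0,0,0]]]'
python3 - <<'E'
from h import *
for c in ["side","top"]:
    p=ctrl.get_image(c);P,m=cloud(p);save(p,"end_"+c)
    for n,zs in [("small",60),("medium",68),("large",76)]:
        x,y,r,_=G["canister_"+n]
        L=fit(P,m,(x,y,r,zs+8)); S=m&(np.hypot(P[...,0]-L["enc"][0],P[...,1]-L["enc"][1])<r+3)&(abs(P[...,2]-zs-8)<3)
        q=P[S];A=np.linalg.lstsq(np.c_[q[:,:2],np.ones(len(q))],q[:,2],rcond=None)[0]
        print(c,n,L["enc"],L["er"],L["z"],"slope",A[:2].round(3))
    for n in ["tape_roll"]: print(fit(P,m,G[n]))
a=cv2.imread("pics/end_side.png")[120:360,220:540];cv2.imwrite("pics/end_crop.png",cv2.resize(a,(800,600),interpolation=3))
E
```

```text
clock: 26.62
eef_pos: [529.4, 422.3, 92.9]
tool_rot: [3.137, 0.004, 2.94]
force: [0.5, 0.4, 0.3]
width: 19.2
clock: 26.95
eef_pos: [529.7, 422.8, 92.8]
tool_rot: [3.136, 0.004, 2.94]
force: [0.7, 0.3, 0.6]
width: 42.9
clock: 27.53
eef_pos: [527.8, 421.5, 246.6]
tool_rot: [3.14, -0.0, 2.941]
force: [0.1, 0.6, -0.8]
width: 42.8
clock: 28.28
eef_pos: [388.0, 544.4, 237.2]
tool_rot: [-3.135, 0.001, 2.934]
force: [1.1, -0.1, 0.0]
width: 42.8
side small [566.3 294.1] 30.3 67.0 slope [0.002 0.005]
side medium [568.8 132.3] 41.5 74.9 slope [-0.001 -0.001]
side large [529.7 423.1] 50.8 83.2 slope [0.001 0.002]
{'n': 43, 'z': np.float64(23.0), 'mean': array([466.4,  19.7]), 'enc': array([461. ,  16.6]), 'er': 31.3, 'knob': None}
top small [562.4 289.9] 30.3 67.2 slope [-0.008  0.006]
top medium [566.5 128.4] 40.0 75.6 slope [-0.003 -0.001]
top large [527.3 419.5] 50.6 83.5 slope [-0.001  0.001]
{'n': 248, 'z': np.float64(24.2), 'mean': array([426. ,  12.5]), 'enc': array([425.5,  12.5]), 'er': 44.8, 'knob': None}
```

View pics/end_crop.png

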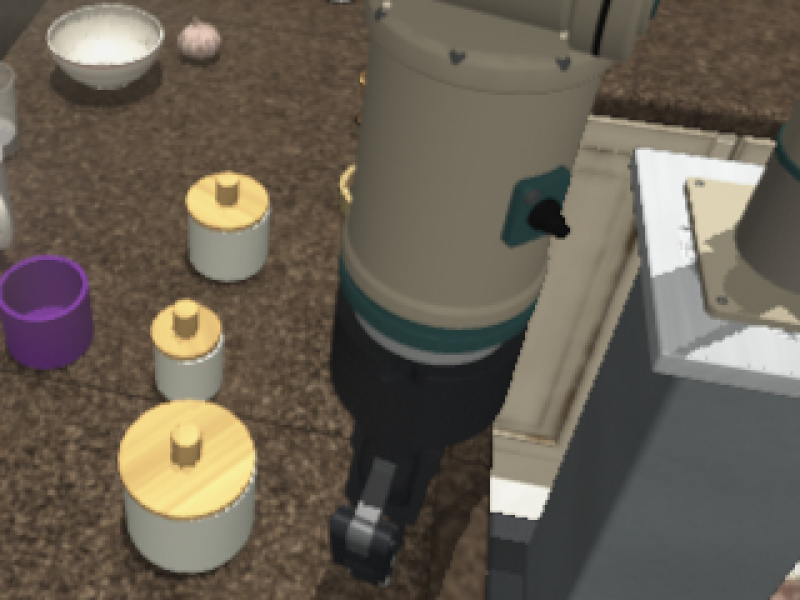

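The crop shows all three lids seated: medium at (228,200), small at (187,328), large at (187,460). They are level (slopes below 0.01), at the expected heights, and within about 1.5 mm of the original canister centres. The arm is clear.

```bash
python3 -c "
from cell import ctrl
print(ctrl.finish_job())"
```

```text
the job is handed in; nothing more can be done
None
```

All three lids are on the white canisters of their own size. I gripped each by its knob, set it down and released it at rim height, then moved the arm clear and handed the job in at about 28 s of the 83 s allowed.

What the last checks showed:
- **Height:** the disc tops read 67, 75 and 83–84 mm for small, medium and large, against 68, 76 and 84 mm fully seated. Heights read up to about 1–2 mm low in these cameras throughout.
- **Level:** the tilts of the lid tops are 0.01 rad or less.
- **Centring:** within each camera, the lids lie within about 1.5 mm of where the canister mouths were measured at the start.
- **Tape roll:** unmoved in the top camera, where the fit agrees to within 0.5 mm.

Checks that disagreed or were limited:
- **Camera offset:** the two cameras differ by a steady 3–4 mm or so, so I aimed at the average and fine-tuned against the side camera alone.
- **Side view of the tape roll:** its final fit there was poor because the arm hid most of the roll.
- **Egg cup:** I did not re-measure it at the end. The arm only passed well above or beside it, and no large contact forces showed in the readings.

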